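# Roll the passed dowel pin onto the green line

## Task

The steel dowel pin lying on the inspection board has passed its check: with the fingertips, push the top of it sideways so that it rolls (not just slides) over the board onto the green line, and leave it lying still along that line with its middle over it. Do not pick the pin up, and leave the loose tools and parts around the board where they are.

Things in the scene. Friction and masses are not known exactly. Their poses are not given: they have to be found in the camera images.
- dowel_pin: Loose ground-steel cylinder, diameter 30 mm, length 100 mm, about 0.45 kg, lying on the board between the lines, nearly parallel to them, 60 to 120 mm from the green one. Origin mid-length on its axis (25 mm above the bench); x along the pin, z starts upward and turns as it rolls. It soon stops when the push ends. A tip on its top moves twice as fast as the pin: several strokes are needed.
- inspection_board: Fixed flat board, 190 mm (x) by 360 mm (y), with a black rubber face 10 mm above the bench and at its two y ends an aluminium stop strip 19 mm above the bench. Origin at the centre of its underside, on the bench top; x axis along the lines and short side, y axis along the long side, z up. The pin rolls along y.
- green_line: The marked goal line: a flat green stripe 160 mm long and 18 mm wide on the board's face, no height to speak of (0.8 mm, not solid). Origin at the stripe's centre on the board's face, 10 mm above the bench; x axis along the stripe, y axis across it, z up.
- red_line: A flat red stripe, same size and axes as the green line, towards the other end of the board: the line for rejected pins, not the goal. Either colour may be at either end.
- pot: Loose white screw-top pot, 52 mm across and 52 mm tall, bystander; origin at the centre of its underside.
- cutters: Loose side cutters with red handles, 59x164x15 mm, bystander; origin at the centre of its underside.
- heat_sink: Loose finned aluminium heat sink, 50x60x32 mm, bystander; origin at the centre of its underside.
- marker: Loose black marker pen with a red end, 17x122x19 mm, bystander; origin at the centre of its underside.
- hex_keys: Loose blue hex key holder with keys, 30x90x21 mm, bystander; origin at the centre of its underside.
Not all that is in view belongs to the job. Of the things shaped like the dowel_pin, the steel one is meant.

How it is judged:
On the way, in this order (a step that is already met when the one before it is completed fails the run):
1. the pin has rolled: it has turned about its axis until its first top side faces down (115 degrees or more) (angle between dowel_pin's own z axis and vertical above 2 rad), for 0.02 s.
2. the pin lies over the green line (y of dowel_pin in the frame of green_line between -0.009 and 0.009 m and x of dowel_pin in the frame of green_line between -0.04 and 0.04 m and z of dowel_pin in the frame of green_line between 0.005 and 0.02 m and angle between the x axis of dowel_pin and the x axis of green_line, either way round below 0.21 rad), for 0.2 s.
At the end, for the whole second after the job is handed in: The pin lies still on the board, its middle within 9 mm of the green line's centre line (so over the stripe) and within 40 mm of the stripe's centre lengthwise, parallel to the line within 12 degrees; on the way it turned over by rolling (all of step 2 and linear speed of dowel_pin below 0.01 m/s); the robot touches nothing.
It fails at once if the pin is lifted off the board (more than 8 mm) (z of dowel_pin in the frame of inspection_board above 0.033 m).
It fails at once if the pin is stood on end or tipped up (angle between the x axis of dowel_pin and the z axis of inspection_board, either way round below 1.2 rad).
It fails at once if a bystander (pot, cutters, heat sink, marker or hex key holder) is moved by more than 20 mm (distance of any of pot, cutters, heat_sink, marker, hex_keys from where it was at the start of the episode above 0.02 m).
It also fails if it takes over 64 s, if anything falls off the work surface, if the arm or the gripper's body presses on something with over 40 N, if the wrist force passes 120 N, or if a joint passes its speed limit or range.

## Robot

A 6-joint arm with a two-finger parallel gripper is mounted at the origin on a cart in front of the work surface, level with it; the furniture and walls round the work are solid. World frame = base frame: x ahead of the robot, y to its left, z up, the work surface at z = 0. Lengths are in m, angles in rad, forces in N, time in s.
With the tool pointing down it reaches from about 0.4 to 0.825 m from the base axis. Payload 7 kg.
Tool frame: the origin (TCP) lies between the finger pads; the fingertips stand 17 mm ahead of it and the grasp point (between the pads) lies 2 mm behind it; x points along the fingers, z is the direction in which the jaws open and shut, and the axes are right-handed (so a half turn about x gives the same grasp; the last joint's range is limited). The gripper opens to 88 mm and grips with 3 to 60 N. Pads are 19 mm wide; open, the fingers measure 130 mm over their backs; the gripper's body (78 mm by 193 mm) begins 47 mm behind the grasp point.
Start: joints at [-0.894, 0.359, 0.012, 0, -1.224, -0.288], TCP at [0.256, -0.625, 0.244] pointing down, gripper open.
Joint ranges: [-3.07, 3.07], [-1.43, 2.12], [-1.02, 1.25], [-3.03, 1.67], [-3.05, -0], [-3.03, 3.03]. Speed limits (rad/s): [2.39, 2.39, 3.01, 3.14, 3.14, 3.14].

## Interface

Orientations are given as [roll, pitch, yaw] about the fixed x, y, z axes, in that order (R = Rz(yaw) Ry(pitch) Rx(roll)).
In Python, from station import * gives the robot as it stands.
- The arm moves only by the tool step_arm, never from a script. Its argument "deltas" is a list of rows, each a list of 5 numbers: the shift along the tool's x, y, z in cm, then the turn about the tool's x in degrees, then the closure, from 0 (fully open) to 1 (shut). In form: [[dx, dy, dz, roll, fingers], ...]. A call has exactly 10 rows; each row is the pose to reach, as a shift and turn from the pose commanded when the call began, along the tool's axes at that moment; what a row does not reach only later rows make up. A row lasts 1/12 s, in which the tool goes at most 41.7 mm and 7.16 degrees, less where a joint would pass 70% of its speed; a pose out of reach is approached as far as the arm can. A call with a gripper value outside its range is refused whole. The fingers move at their own pace and stop on an object; "squeeze" is the grip in N (left out, the last holds). Time passes only in rows, so rows that repeat a pose let the fingers close, or fill a call up. It gives the time, the measured TCP pose, the force and the opening at its end, in the units of the state.
- get_state(): the state, without advancing time (a new reading comes with each control period).
- grab_frame(name): name is "scene" or "top" or "wrist"; returns a dict with "pixels" (400x640x3 uint8, red, green, blue), "range_z" (400x640 float32, m along the optical axis (not along the pixel's ray), 0 where there is no reading), "fx", "fy", "cx", "cy" (pixels), "view" (4x4, takes a point from world to camera coordinates); the wrist camera has in their place "hand_eye" (4x4, takes a point from camera to tool coordinates, whose origin is the TCP and whose axes are the tool frame's). Camera axes: x right, y down, z forward; pixel columns grow to the right and rows downward; lengths in m; the calibration is good to about 2 mm. A picture is of the moment at which its call begins: read the wrist's pose just before it.
- job_done(): hands the job in, once; it reports no verdict.
Trained networks look in the newest picture that a camera, given by its name, has taken for a name from the list of things; names that differ only in an ending like _2 or _b are one class to them, and where a whole thing is asked for, a point or a joint stands for the part that bears it (a point fixed in the world has none). Each returns a list of dicts, best first, with "conf" (0 to 1); they miss things now and then, are a little off and sometimes report something else, mostly with a low value. They report only what shows in the picture. A call takes as long as a camera call. They do not tell look-alikes from the thing itself.
- boxes_of(thing, camera): "extent" ([left, top, right, bottom] in pixels, round what is visible of it).
- masks_of(thing, camera): "mask" (400x640 bool, what is visible of it) and "extent" ([left, top, right, bottom] in pixels, round what is visible of it).
The state is a dict: "t": time; "q": joint angles; "qd": joint speeds; "joint_efforts": joint torques, N m; "eef_pos": TCP position; "ee_rot": TCP orientation; "force": force on the tool from outside, world axes, zero at the start; "moment": the same for the moment, N m; "width": finger opening in m.
Only numpy, scipy, OpenCV 4.12 (cv2) and the standard library are available. Lean on these libraries where they do the work, as an engineer would, in place of code of your own. Each camera call takes 0.05 s, during which the arm holds its last target.

## Working session

There is one attempt and no reset: what is moved stays moved. The work goes in short steps, Python scripts to look and compute and a tool call to move; the robot and the scene stay as the last step left them, time stands still between calls to the robot, and variables do not carry over. Pictures are saved under pics/ and viewed, and the job is handed in when it is done.

Besides the shell and the picture viewer there is one more tool, called after "Call:" by a JSON object that holds its "op" and its "data". step_arm: Moves the arm, as the interface text tells. Its arguments: {"type":"object","properties":{"deltas":{"type":"array"},"squeeze":{"type":"number"}},"required":["deltas"]}

```bash
mkdir -p pics; python3 - <<'E'
from station import *
import cv2
s=get_state();print(s['t'],s['eef_pos'],s['ee_rot'],s['force'],s['width'])
for n in('scene','top'):
    f=grab_frame(n);cv2.imwrite(f'pics/{n}0.png',f['pixels'][:,:,::-1]);print(n,f['fx'],f['view'])
E
```

```text
0.0 [ 0.25569023 -0.6242057   0.24262362] [0.08242904 1.56914753 2.04188224] [-0.41901439 -0.12196091  0.13307376] 0.08774621398584768
scene 493.60124046488954 [[ 0.83963161 -0.54262414  0.02403759 -0.46343651]
 [-0.26786203 -0.4521651  -0.8507624   0.18108847]
 [ 0.47251318  0.70788824 -0.52500051  1.90824569]
 [ 0.          0.          0.          1.        ]]
top 456.28986947260984 [[-2.83984413e-02 -9.99593958e-01 -2.33418477e-03  1.08224162e-02]
 [-9.94328394e-01  2.84881206e-02 -1.02466930e-01  5.37077183e-01]
 [ 1.02491821e-01 -5.88954898e-04 -9.94733673e-01  1.58963217e+00]
 [ 0.00000000e+00  0.00000000e+00  0.00000000e+00  1.00000000e+00]]
```

View pics/scene0.png

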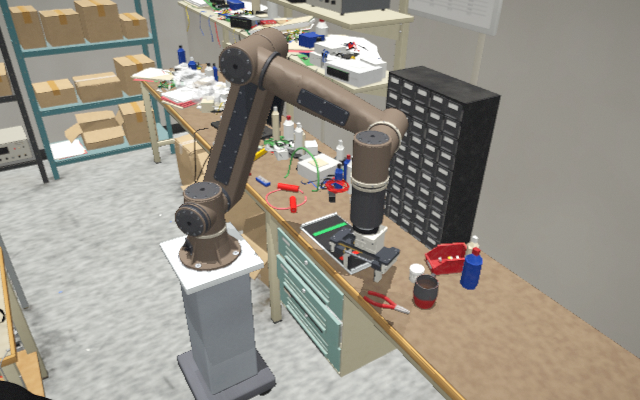

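View pics/top0.png

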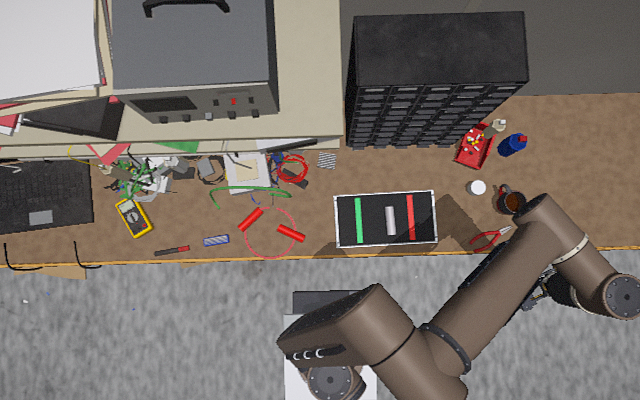

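```bash
cat > h.py <<'E'
from station import *
import cv2, numpy as np
def world(f,u,v,z=None):
    V=f['view'];R=V[:3,:3];t=V[:3,3];C=-R.T@t
    d=R.T@np.array([(u-f['cx'])/f['fx'],(v-f['cy'])/f['fy'],1.])
    if z is None:
        return C+d*f['range_z'][int(round(v)),int(round(u))]
    return C+d*(z-C[2])/d[2]
def rect(f,m,z):
    ys,xs=np.nonzero(m)
    P=np.array([world(f,u,v,z)[:2] for u,v in zip(xs,ys)])
    (c,wh,a)=cv2.minAreaRect((P*1000).astype(np.float32))
    mu=P.mean(0);U,S,Vt=np.linalg.svd(P-mu,full_matrices=False);d=Vt[0]
    if d[0]<0:d=-d
    return mu,np.array(c)/1000,wh,np.degrees(np.arctan2(d[1],d[0]))
E
python3 - <<'E'
from h import *
f=grab_frame('top')
im=f['pixels'][:,:,::-1]
cv2.imwrite('pics/c0.png',cv2.resize(im[170:270,310:470],None,fx=5,fy=5,interpolation=cv2.INTER_CUBIC))
for n,z in(('green_line',.01),('dowel_pin',.035),('red_line',.01),('inspection_board',.015)):
    for r in masks_of(n,'top')[:3]:
        print(n,round(r['conf'],2),np.round(r['extent']),*[np.round(x,4) for x in rect(f,r['mask'],z)])
hsv=cv2.cvtColor(im,cv2.COLOR_BGR2HSV)
m=cv2.inRange(hsv,(45,120,60),(80,255,255))>0
b=np.zeros_like(m);b[190:250,335:437]=1
print('green hsv',rect(f,m&b,.01))
s=get_state();print(s['t'])
E
```

```text
green_line 0.69 [354. 197. 364. 242.] [ 0.475  -0.1168] [ 0.4762 -0.1166] [157.994   17.5979] 1.5921
green_line 0.32 [407. 195. 413. 241.] [ 0.4888 -0.3025] [ 0.4835 -0.3027] [154.2761  16.9049] 1.2536
dowel_pin 0.79 [278. 225. 306. 241.] [0.4352 0.1216] [0.4362 0.1224] [100.6488  31.233 ] 62.6047
dowel_pin 0.74 [382. 210. 395. 235.] [ 0.472  -0.2258] [ 0.4711 -0.2253] [92.8385 29.4063] 4.5046
dowel_pin 0.48 [237. 209. 262. 231.] [0.4889 0.2656] [0.4889 0.2658] [27.6492 96.2789] -46.1402
red_line 0.47 [404. 193. 412. 239.] [ 0.4834 -0.3029] [ 0.4834 -0.302 ] [154.5662  21.5593] 2.2247
inspection_board 0.62 [334. 192. 438. 247.] [ 0.4761 -0.2106] [ 0.4778 -0.2108] [188.5876 358.1366] -88.468
green hsv (array([ 0.47657645, -0.11842433]), array([ 0.47627985, -0.11805602]), (158.3202362060547, 21.911916732788086), np.float64(1.4810310972370524))
0.35
```

View pics/c0.png

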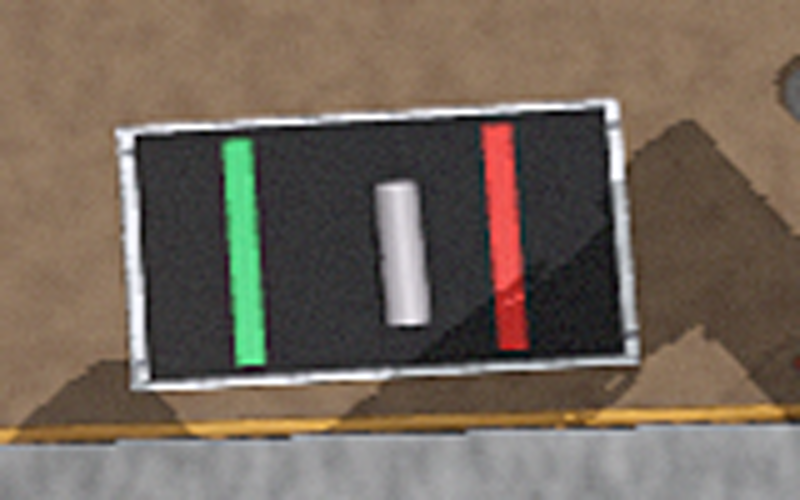

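The look-alikes are the red cylinders at about (250,220) and (292,233), lying off the board. The grey one at (389,222), on the black board between the lines, is the steel pin, and the enlarged crop confirms it. Green is at (358,220) and red at (410,216). Next: the tool axes and the required motion.

```bash
cat >> h.py <<'E'
from scipy.spatial.transform import Rotation as Ro
def tool():
    s=get_state();return s,Ro.from_euler('xyz',s['ee_rot']).as_matrix(),np.array(s['eef_pos'])
def togo(target):
    s,R,p=tool();return R.T@(np.array(target)-p)*100
E
python3 - <<'E'
from h import *
s,R,p=tool();print(R.round(4));
# want tool z along pin dir
a=np.radians(3);d=np.array([np.cos(a),np.sin(a),0])
for sg in(1,-1):
    l=R.T@(sg*d);print('roll about x',np.degrees(np.arctan2(-l[1],l[2])))
print(togo([.472,-.2255,.16]))
f=grab_frame('wrist');cv2.imwrite('pics/w0.png',f['pixels'][:,:,::-1])
E
```

```text
[[-2.000e-04 -9.254e-01 -3.790e-01]
 [ 4.000e-04 -3.790e-01  9.254e-01]
 [-1.000e+00  1.000e-04  4.000e-04]]
roll about x 109.27384761864684
roll about x -70.72615238135316
[  8.34143466 -35.13333707  28.72684663]
```

View pics/w0.png

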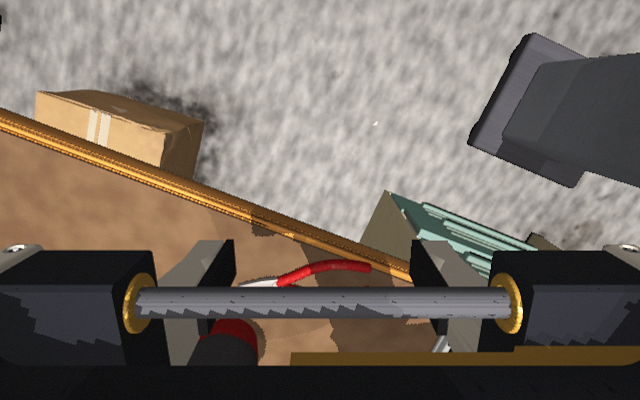

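Call:
{"op": "step_arm", "data": {"deltas": [[0.5,-3.5,2.9,-7,0.5],[1,-7,5.7,-14,0.5],[1.5,-10.5,8.6,-21,0.5],[2,-14,11.5,-28,0.5],[2.5,-17.5,14.4,-35,0.5],[3,-21,17.2,-42,0.5],[3.5,-24.5,20.1,-49,0.5],[4,-28,23,-56,0.5],[4.5,-31.5,25.8,-63,0.5],[5,-35.1,28.7,-70,0.5]], "squeeze": 20}}

```text
t: 1.23
eef_pos: [0.4536, -0.2585, 0.1981]
ee_rot: [2.921, 1.57, -0.175]
force: [0.8, -0.5, -0.1]
width: 0.0439
```

Call:
{"op": "step_arm", "data": {"deltas": [[0,0,0,0,0.5],[0,0,0,0,0.5],[0,0,0,0,0.5],[0,0,0,0,0.5],[0,0,0,0,0.5],[0,0,0,0,0.5],[0,0,0,0,0.5],[0,0,0,0,0.5],[0,0,0,0,0.5],[0,0,0,0,0.5]]}}

```text
t: 2.07
eef_pos: [0.4528, -0.2606, 0.1979]
ee_rot: [1.528, 1.571, -1.575]
force: [-0.1, 0.5, -0.5]
width: 0.044
```

```bash
python3 - <<'E'
from h import *
s,R,p=tool();print(s['t'],p,s['force'],s['width'],s['q']);print(R.round(4));
f=grab_frame('wrist');cv2.imwrite('pics/w1.png',f['pixels'][:,:,::-1])
f=grab_frame('top');cv2.imwrite('pics/t1.png',cv2.resize(f['pixels'][150:290,280:480,::-1],None,fx=4,fy=4))
E
```

```text
2.0667 [ 0.45283171 -0.26062399  0.19787261] [-0.12612538  0.47425705 -0.47843435] 0.0439807202576039 [-1.46337004e-01  1.44294429e-01 -3.87891115e-01  2.76954259e-05
 -1.03860736e+00  1.85514351e-01]
[[-0.      0.0392 -0.9992]
 [-0.     -0.9992 -0.0392]
 [-1.      0.      0.    ]]
```

View pics/w1.png

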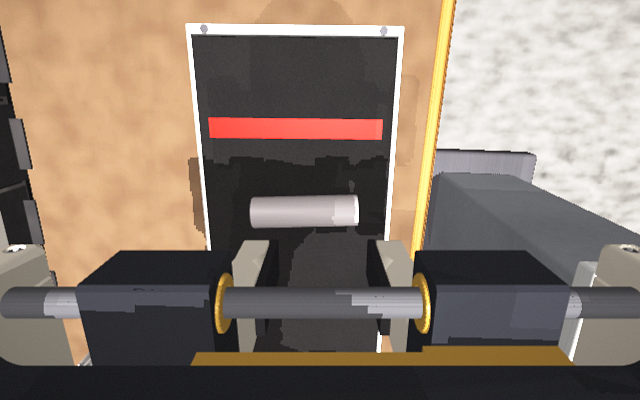

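View pics/t1.png

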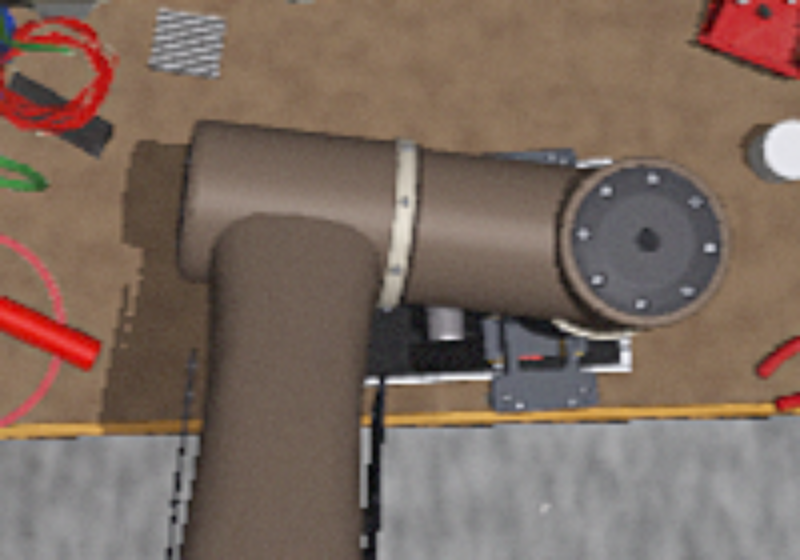

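```bash
cat >> h.py <<'E'
def wframe():
    s,R,p=tool();f=grab_frame('wrist');T=np.eye(4);T[:3,:3]=R;T[:3,3]=p
    f['view']=np.linalg.inv(T@f['hand_eye']);return f
def look(names=(('green_line',.01),('dowel_pin',.033),('red_line',.01))):
    f=wframe();out={}
    for n,z in names:
        for r in masks_of(n,'wrist')[:2]:
            print(n,round(r['conf'],2),np.round(r['extent']),*[np.round(x,4) for x in rect(f,r['mask'],z)])
    return f
E
python3 - <<'E'
from h import *
f=look();print(f['hand_eye'].round(3))
m=masks_of('dowel_pin','wrist')[0]['mask'];ys,xs=np.nonzero(m)
P=np.array([world(f,u,v) for u,v in zip(xs,ys)]);print(P.min(0),P.max(0),P.mean(0))
E
```

```text
dowel_pin 0.81 [251. 194. 360. 226.] [ 0.4674 -0.2317] [ 0.468  -0.2315] [102.7568  32.6741] 3.8372
red_line 0.81 [211. 118. 383. 140.] [ 0.4795 -0.3051] [ 0.4784 -0.3048] [160.1961  18.109 ] 1.7201
[[-0.001 -0.301  0.954 -0.141]
 [-0.    -0.954 -0.301  0.082]
 [ 1.    -0.     0.001  0.001]
 [ 0.     0.     0.     1.   ]]
[ 0.41318789 -0.34281802  0.00816479] [ 0.52389801 -0.20364601  0.33911717] [ 0.46729487 -0.23294583  0.03633529]
```

```bash
cat >> h.py <<'E'
from scipy.optimize import least_squares
def pinfit(cam='wrist',pick=None):
    f=wframe() if cam=='wrist' else grab_frame('top')
    ms=masks_of('dowel_pin',cam)
    best=None
    for r in ms:
        m=cv2.erode(r['mask'].astype(np.uint8),np.ones((3,3)))>0
        ys,xs=np.nonzero(m)
        if len(ys)<20: continue
        P=np.array([world(f,u,v) for u,v in zip(xs,ys)])
        P=P[(P[:,2]>.018)&(P[:,2]<.045)]
        if len(P)<20 or abs(P[:,1].mean()+.21)>.16: continue
        c0=P.mean(0)
        def F(q): # y=q0+q1*(x-c0x), z=q2
            n=np.hypot(1,q[1]); return np.hypot((P[:,1]-q[0]-q[1]*(P[:,0]-c0[0]))/n,P[:,2]-q[2])-.015
        q=least_squares(F,[c0[1],0,.025],loss='soft_l1',f_scale=.001).x
        xm=(np.percentile(P[:,0],1)+np.percentile(P[:,0],99))/2
        print(cam,round(r['conf'],2),'pin x %.4f y %.4f z %.4f yaw %.1f'%(xm,q[0]+q[1]*(xm-c0[0]),q[2],np.degrees(np.arctan(q[1]))),'len',np.ptp(P[:,0]).round(4));break
    return f
E
python3 - <<'E'
from h import *
pinfit()
print(togo([.468,-.232,.080]))
E
```

```text
wrist 0.74 pin x 0.4675 y -0.2287 z 0.0247 yaw 3.7 len 0.0977
[11.78627274 -2.77264118 -1.61330334]
```

Call:
{"op": "step_arm", "data": {"deltas": [[2,-0.6,-0.4,0,0.5],[4,-1.2,-0.8,0,0.5],[6,-1.8,-1.2,0,0.5],[8,-2.4,-1.6,0,0.5],[10,-2.5,-1.6,0,0.5],[12,-2.5,-1.6,0,0.5],[13,-2.5,-1.6,0,0.5],[13.3,-2.5,-1.6,0,0.5],[13.3,-2.5,-1.6,0,0.5],[13.3,-2.5,-1.6,0,0.5]]}}

```text
t: 3.35
eef_pos: [0.4686, -0.235, 0.0656]
ee_rot: [2.748, 1.57, -0.353]
force: [0.5, -0.4, 0.6]
width: 0.0439
```

```bash
python3 - <<'E'
from h import *
s,R,p=tool();print(s['t'],p,s['force'],s['width'])
print(togo([.468,-.2355,.057]))
f=pinfit();cv2.imwrite('pics/w2.png',f['pixels'][:,:,::-1])
E
```

```text
3.35 [ 0.46855397 -0.23495927  0.06561028] [ 0.46016856 -0.43399279  0.59752826] 0.043948531271161086
[0.86099698 0.05152277 0.05823124]
wrist 0.57 pin x 0.4680 y -0.2285 z 0.0248 yaw 3.7 len 0.0981
```

View pics/w2.png

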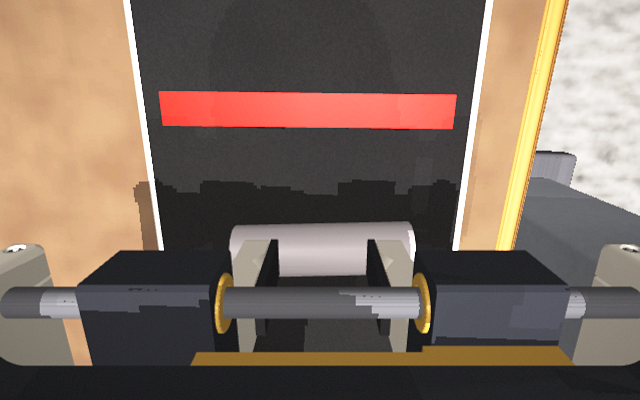

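Call:
{"op": "step_arm", "data": {"deltas": [[0.4,0,0,0,0.5],[0.7,0,0,0,0.5],[0.8,0,0,0,0.5],[0.85,0,0,0,0.5],[0.9,0,0,0,0.5],[0.95,0,0,0,0.5],[0.95,0,0,0,0.5],[0.95,0,0,0,0.5],[0.95,0,0,0,0.5],[0.95,0,0,0,0.5]]}}

```text
t: 4.28
eef_pos: [0.4682, -0.2353, 0.0568]
ee_rot: [2.223, 1.569, -0.878]
force: [-3.8, -0.5, 15.4]
width: 0.0441
```

Call:
{"op": "step_arm", "data": {"deltas": [[0,-0.3,0,0,0.5],[0,-0.7,0,0,0.5],[0,-1.2,0,0,0.5],[0,-1.7,0,0,0.5],[0,-2.2,0,0,0.5],[0,-2.6,0,0,0.5],[0,-2.8,0,0,0.5],[-0.8,-2.8,0,0,0.5],[-1.0,-2.8,0,0,0.5],[-1.0,-2.8,0,0,0.5]]}}

```text
t: 5.12
eef_pos: [0.4674, -0.2068, 0.066]
ee_rot: [3.047, 1.569, -0.054]
force: [0.1, -0.3, -0.0]
width: 0.0439
```

```bash
python3 - <<'E'
from h import *
s,R,p=tool();print(s['t'],p,s['force'],s['width'])
f=pinfit();cv2.imwrite('pics/w3.png',f['pixels'][:,:,::-1])
E
```

```text
5.1167 [ 0.46742778 -0.20682542  0.06602599] [ 0.11154877 -0.26968324 -0.01176707] 0.043908062429341435
wrist 0.73 pin x 0.4669 y -0.2141 z 0.0248 yaw 3.7 len 0.099
```

View pics/w3.png

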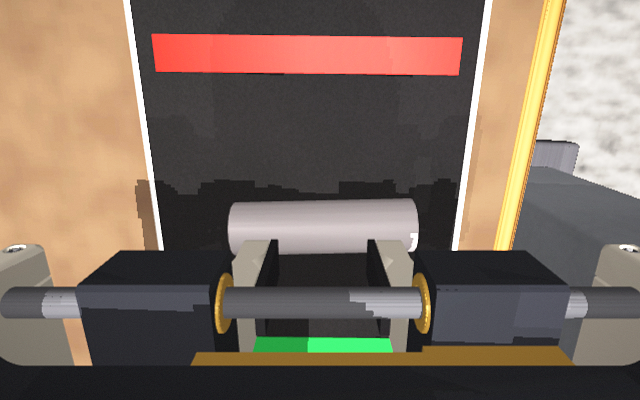

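Call:
{"op": "step_arm", "data": {"deltas": [[0,0.8,0,0,0.5],[0,1.5,0,0,0.5],[0.5,1.5,0,0,0.5],[0.9,1.5,0,0,0.5],[1.0,1.5,0,0,0.5],[1.0,1.5,0,0,0.5],[1.0,1.1,0,0,0.5],[1.0,0.6,0,0,0.5],[1.0,0.1,0,0,0.5],[1.0,-0.4,0,0,0.5]]}}

```text
t: 6.05
eef_pos: [0.4665, -0.2035, 0.0567]
ee_rot: [1.458, 1.569, -1.643]
force: [-7.3, -2.0, 23.2]
width: 0.0441
```

Call:
{"op": "step_arm", "data": {"deltas": [[0,-0.5,0,0,0.5],[0,-0.9,0,0,0.5],[0,-1.1,0,0,0.5],[-0.8,-1.1,0,0,0.5],[-1.0,-1.1,0,0,0.5],[-1.0,-0.2,0,0,0.5],[-1.0,0.4,0,0,0.5],[-0.4,0.4,0,0,0.5],[-0.05,0.4,0,0,0.5],[0,0.4,0,0,0.5]]}}

```text
t: 6.88
eef_pos: [0.4672, -0.208, 0.0562]
ee_rot: [1.441, 1.569, -1.66]
force: [-5.8, -2.7, 25.5]
width: 0.0438
```

```bash
python3 - <<'E'
from h import *
s,R,p=tool();print(s['t'],p,s['force'],s['width'])
f=pinfit()
E
```

```text
6.8833 [ 0.46721757 -0.20803952  0.05624147] [-5.81400342 -2.7341035  25.50130322] 0.04378885733207001
wrist 0.7 pin x 0.4663 y -0.1985 z 0.0248 yaw 3.7 len 0.0975
```

Call:
{"op": "step_arm", "data": {"deltas": [[-0.03,-0.6,0,0,0.5],[-0.03,-1.4,0,0,0.5],[-0.03,-2.3,0,0,0.5],[-0.03,-2.9,0,0,0.5],[-0.03,-3.2,0,0,0.5],[-1.0,-3.2,0,0,0.5],[-1.0,-2.5,0,0,0.5],[-1.0,-1.9,0,0,0.5],[-0.4,-1.9,0,0,0.5],[-0.04,-1.9,0,0,0.5]]}}

```text
t: 7.82
eef_pos: [0.4664, -0.1889, 0.056]
ee_rot: [1.614, 1.57, -1.488]
force: [-13.1, -1.8, 58.3]
width: 0.0438
```

```bash
python3 - <<'E'
from h import *
s,R,p=tool();print(s['t'],p,s['force'],s['width'])
f=pinfit()
E
```

```text
7.8167 [ 0.46643437 -0.18890331  0.05600163] [-13.08222952  -1.82401701  58.31058174] 0.0437710508877737
wrist 0.88 pin x 0.4649 y -0.1813 z 0.0247 yaw 3.7 len 0.0981
```

Call:
{"op": "step_arm", "data": {"deltas": [[-0.1,0,0,0,0.5],[-0.1,-0.6,0,0,0.5],[-0.1,-1.4,0,0,0.5],[-0.1,-2.3,0,0,0.5],[-0.1,-2.9,0,0,0.5],[-0.1,-3.0,0,0,0.5],[-1.0,-3.0,0,0,0.5],[-1.0,-2.3,0,0,0.5],[-0.8,-1.7,0,0,0.5],[-0.4,-1.6,0,0,0.5]]}}

```text
t: 8.75
eef_pos: [0.4656, -0.1728, 0.0593]
ee_rot: [-2.996, 1.571, 0.184]
force: [0.3, 0.2, 0.3]
width: 0.0439
```

```bash
python3 - <<'E'
from h import *
s,R,p=tool();print(s['t'],p,s['force'],s['width'])
f=pinfit()
E
```

```text
8.75 [ 0.46557405 -0.17282472  0.05930984] [0.31213752 0.20852569 0.31968774] 0.0438612223678578
wrist 0.56 pin x 0.4642 y -0.1653 z 0.0248 yaw 3.7 len 0.098
```

Call:
{"op": "step_arm", "data": {"deltas": [[0.2,0,0,0,0.5],[0.3,0,0,0,0.5],[0.3,-0.5,0,0,0.5],[0.3,-1.2,0,0,0.5],[0.3,-2.0,0,0,0.5],[0.3,-2.7,0,0,0.5],[0.3,-3.0,0,0,0.5],[-0.6,-3.0,0,0,0.5],[-0.6,-2.3,0,0,0.5],[-0.2,-1.5,0,0,0.5]]}}

```text
t: 9.68
eef_pos: [0.4661, -0.157, 0.0628]
ee_rot: [3.117, 1.568, 0.016]
force: [-0.1, -0.3, 0.2]
width: 0.0442
```

```bash
python3 - <<'E'
from h import *
s,R,p=tool();print(s['t'],p,s['force'],s['width'])
f=pinfit()
E
```

```text
9.6833 [ 0.46610524 -0.15701027  0.0627842 ] [-0.10080603 -0.30584806  0.22830764] 0.04422776473459233
wrist 0.85 pin x 0.4632 y -0.1491 z 0.0248 yaw 3.7 len 0.0981
```

Call:
{"op": "step_arm", "data": {"deltas": [[0.3,0,0,0,0.5],[0.5,0,0,0,0.5],[0.5,-0.5,0,0,0.5],[0.5,-1.2,0,0,0.5],[0.5,-2.0,0,0,0.5],[0.5,-2.7,0,0,0.5],[0.5,-3.0,0,0,0.5],[-0.4,-3.0,0,0,0.5],[-0.4,-2.3,0,0,0.5],[0,-1.5,0,0,0.5]]}}

```text
t: 10.62
eef_pos: [0.4654, -0.142, 0.0626]
ee_rot: [-3.127, 1.568, 0.056]
force: [-0.2, -0.5, 0.2]
width: 0.0437
```

```bash
python3 - <<'E'
from h import *
s,R,p=tool();print(s['t'],p,s['force'],s['width'])
f=pinfit()
cv2.imwrite('pics/w4.png',f['pixels'][:,:,::-1])
E
```

```text
10.6167 [ 0.46537993 -0.14203977  0.06264963] [-0.17467055 -0.51222897  0.16536157] 0.04368103556054354
wrist 0.76 pin x 0.4623 y -0.1328 z 0.0248 yaw 3.7 len 0.0979
```

View pics/w4.png

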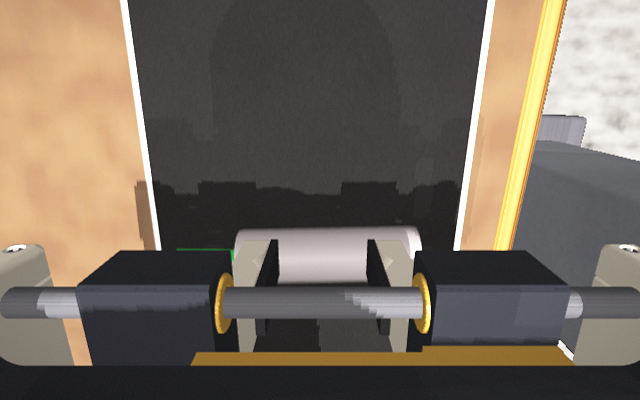

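Call:
{"op": "step_arm", "data": {"deltas": [[0.2,-0.2,0,0,0.5],[0.5,-0.2,0,0,0.5],[0.5,-0.2,0,0,0.5],[0.5,-0.6,0,0,0.5],[0.5,-1.3,0,0,0.5],[0.5,-2.1,0,0,0.5],[0.5,-2.7,0,0,0.5],[0.5,-2.9,0,0,0.5],[0.5,-2.9,0,0,0.5],[-1,-2.9,0,0,0.5]]}}

```text
t: 11.55
eef_pos: [0.4613, -0.1127, 0.0698]
ee_rot: [0.026, 1.566, -3.076]
force: [-0.4, -0.0, -0.1]
width: 0.0438
```

```bash
python3 - <<'E'
from h import *
s,R,p=tool();print(s['t'],p,s['force'],s['width'])
f=pinfit()
E
```

```text
11.55 [ 0.46126433 -0.11274553  0.06977152] [-0.4026098  -0.02727439 -0.07879552] 0.04377306178814453
wrist 0.61 pin x 0.4609 y -0.1190 z 0.0248 yaw 3.7 len 0.0993
```

Call:
{"op": "step_arm", "data": {"deltas": [[-1,0,0,0,0.5],[-4,0,0,0,0.5],[-7,0,0,0,0.5],[-10,0.5,0,0,0.5],[-12,0.5,0,0,0.5],[-12,0.5,0,0,0.5],[-12,0.5,0,0,0.5],[-12,0.5,0,0,0.5],[-12,0.5,0,0,0.5],[-12,0.5,0,0,0.5]]}}

```text
t: 12.48
eef_pos: [0.4627, -0.1178, 0.1905]
ee_rot: [0.041, 1.569, -3.061]
force: [0.9, -0.1, -0.2]
width: 0.0436
```

```bash
python3 - <<'E'
from h import *
s,R,p=tool();print(s['t'],p,s['force'],s['width'])
f=pinfit();f=look()
im=f['pixels'];hsv=cv2.cvtColor(im,cv2.COLOR_RGB2HSV)
m=cv2.inRange(hsv,(45,120,60),(80,255,255));print('green px',m.sum()/255)
cv2.imwrite('pics/w5.png',im[:,:,::-1])
E
```

```text
12.4833 [ 0.46268091 -0.11782705  0.19050806] [ 0.94068235 -0.06097315 -0.23055344] 0.04363437475014987
wrist 0.77 pin x 0.4604 y -0.1192 z 0.0247 yaw 3.7 len 0.098
green_line 0.89 [227. 168. 396. 186.] [ 0.5018 -0.1179] [ 0.4731 -0.1186] [160.3159  18.6005] 1.5379
dowel_pin 0.63 [347. 337. 371. 350.] [0.4194 0.0576] [0.4186 0.0563] [23.0111 11.3328] -3.7096
red_line 0.48 [198.   0. 428. 262.] [ 0.4748 -0.171 ] [ 0.4738 -0.1491] [188.6092 236.8904] 89.2256
green px 1085.0
```

View pics/w5.png

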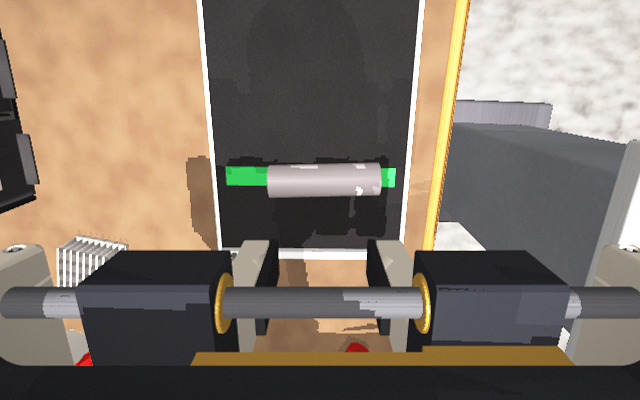

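The picture shows the pin at (325,180) lying on the green stripe (227–396, row 177). The stripe shows past both pin ends and the gripper is well clear, so I'm handing in.

```bash
python3 - <<'E'
from h import *
pinfit();print(job_done());print(get_state()['t'])
E
```

```text
wrist 0.85 pin x 0.4605 y -0.1192 z 0.0247 yaw 3.7 len 0.098
the job is handed in; nothing more can be done
None
the job is handed in; nothing more can be done
```

I rolled the steel pin about 110 mm onto the green line in seven short fingertip strokes across its top, then raised the tool clear and handed the job in at about 12.6 s.

- **Position:** in the last wrist-camera check, the pin's middle was about 1 mm from the line's centre line and 13–16 mm from its centre lengthwise. It was about 2° off parallel.
- **Stillness:** three readings after the last stroke agreed to within 0.5 mm. The pin's height never changed (z about 25 mm), so it was not lifted.
- **Rolling:** I did not measure the turn directly. Each stroke moved the pin by about half the tip's travel, as rolling should. That adds up to about one full turn.
- **What went wrong:** one quick lowering briefly pressed with 58 N at the wrist (the limit is 120 N), and I eased it off in the next move.
- **Detector error:** in the last picture the dowel-pin mask network's best hit in one of the two checks was a small wrong object. I relied on the depth fit and the picture instead.
- **Not checked:** the arm hid the board from the top camera, so the end position was not confirmed from there. I also did not re-measure the loose items around the board.

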